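# Roll the jar back onto its cork strip

## Task

The clear glass jar is lying on its side on the bare maple shelf, where it could roll off. With fingertips on the top of the jar, roll it along the shelf, in as many strokes as you like, until it lies still along the middle of the thin cork strip, then let go of it and stay clear. Only roll it from above: do not grip it, lift it or shove it by its side, and leave the clothespins, the dish and the brush where they are.

Things in the scene. Friction and masses are not known exactly. Their poses are not given: they have to be found in the camera images.
- jar: clear glass jar, lying, wooden pegs packed inside, about 0.4 kg. Origin on its axis, mid length of the straight body (80 mm diameter, x -50 to +47 mm), 40 mm above the shelf; its top is 80 mm above the shelf. x: along the axis to the cap; y, z turn as it rolls. Rolls freely without slipping under a fingertip pressed on top, advancing half as far as the fingertip; let go at low speed it stops within mm
- cap_end (a point): middle of the outer face of the jar's aluminium twist cap, on the jar's axis; the cap is 73 mm in diameter, 20 mm long and clears the shelf
- strip: cork strip stuck flat on the shelf, 210 x 50 mm, 1.2 mm thick, no obstacle to rolling; 130 to 190 mm to the left or right of the jar and about parallel to it. Origin at the centre of its underside, on the shelf's top; x along its length, y across it
- shelf: flat maple shelf board, 440 x 1300 mm, 20 mm thick, fixed; its top is at z = 20 mm. Origin at the centre of its underside
- dish: white ceramic dish, 110 mm across, 30 mm high, on the other side of the jar from the strip; origin at the centre of its underside. A bystander
- pin_a: wooden spring clothespin lying flat, 75 x 14 x 10 mm; origin at the centre of its underside, x along its length. A bystander
- pin_b: wooden spring clothespin lying flat, 75 x 14 x 10 mm; origin at the centre of its underside, x along its length. A bystander
- pin_c: wooden spring clothespin lying flat, 75 x 14 x 10 mm; origin at the centre of its underside, x along its length. A bystander
- pin_d: wooden spring clothespin lying flat, 75 x 14 x 10 mm; origin at the centre of its underside, x along its length. A bystander
- brush: orange plastic stain brush lying on its bristles, 160 mm long, 34 mm wide, 27 mm high; origin at the centre of its underside, x along it towards the head. A bystander, beside a flat aluminium lever latch, 120 mm long and 26 mm high, fixed to the shelf

How it is judged (in metres and radians):
On the way, in this order (a step that is already met when the one before it is completed fails the run):
1. a fingertip presses on the jar from above (contact force between the fingers and jar above 0.3 N and height (world z) of the grasp point above 0.1 m), for 0.05 s.
2. the jar has turned by more than 115 degrees about its axis, so it rolls and does not slide (angle between jar's own z axis and vertical above 2 rad), for 0.05 s.
At the end, for the whole second after the job is handed in: The jar lies on its side at rest, untouched, its axis within 15 mm of the strip's long midline, within 50 mm of the strip's middle lengthwise and within 15 degrees of parallel to it; clothespins, dish and brush are within 20 mm of where they were (y of jar in the frame of strip between -0.015 and 0.015 m and x of jar in the frame of strip between -0.05 and 0.05 m and angle between the x axis of jar and the x axis of strip, either way round below 0.26 rad and height (world z) of jar between 0.056 and 0.064 m and linear speed of jar below 0.01 m/s and angular speed of jar below 0.25 rad/s and distance of each of dish, pin_a, pin_b, pin_c, pin_d, brush from where it was at the start of the episode below 0.02 m).
It fails at once if the jar is lifted off the shelf or tipped (height (world z) of jar above 0.07 m or angle between jar's own x axis and vertical below 1.35 rad or angle between jar's own x axis and vertical above 1.79 rad).
It fails at once if the jar is pushed by its side (fingers low beside it) instead of by its top (contact force between the fingers and jar above 1 N and height (world z) of the grasp point below 0.092 m).
It fails at once if a clothespin, the dish or the brush is moved by more than 20 mm (distance of any of dish, pin_a, pin_b, pin_c, pin_d, brush from where it was at the start of the episode above 0.02 m).
It also fails if it takes over 64 s, if anything falls off the work surface, if the arm or the gripper's body presses on something with over 40 N, if the wrist force passes 120 N, or if a joint passes its speed limit or range.

## Robot

A 6-joint arm with a two-finger parallel gripper is mounted at the origin on the work surface. World frame = base frame: x ahead of the robot, y to its left, z up, the work surface at z = 0. Lengths are in mm, angles in rad, forces in N, time in s.
With the tool pointing down it reaches from about 300 to 775 mm from the base axis. Payload 14.6 kg.
Tool frame: the origin (TCP) lies at the very end of the fingers, on their centre line; the grasp point (between the pads) lies 19 mm behind it (manip.grip_point_offset is the distance from the TCP to the grasp point, in mm); z points along the fingers, y is the line along which they close (so a half turn about z gives the same grasp; the last joint's range is limited). The gripper opens to 94 mm and grips with 3 to 60 N. Pads are 16 mm wide; open, the fingers measure 119 mm over their backs; the gripper's body (75 mm by 177 mm) begins 78 mm behind the grasp point.
Start: joints at [1.157, 0.3, 1.521, -0, 1.321, -0.067], TCP at [186.936, 517.247, 205.446] pointing down, gripper open.
Joint ranges: [-3.03, 3.03], [-0.79, 2.21], [0.23, 2.52], [-1.04, 4.18], [0, 3.07], [-2.55, 2.55]. Speed limits (rad/s): [2.22, 2.22, 2.57, 3.14, 3.14, 3.14].

## Interface

Orientations are given as [roll, pitch, yaw] about the fixed x, y, z axes, in that order (R = Rz(yaw) Ry(pitch) Rx(roll)).
In Python, from cell import telemetry, eyes, manip gives the robot as it stands.
- The arm moves only by the tool play_rows, never from a script. Its arguments are lists of equal length, an entry for each row: "translation": the shift along the world's x, y, z in m, a list of three; "yaw": the turn about the world's z in rad. A call has 1 to 12 rows; each row is the pose to reach, as a shift and turn from the pose commanded when the call began; what a row does not reach only later rows make up. A row lasts 1/8 s, in which the tool goes at most 62.5 mm and 10.7 degrees, less where a joint would pass 70% of its speed; a pose out of reach is approached as far as the arm can. A call with a gripper value outside its range is refused whole. "hand" is the opening, from 0 (shut) to 1 (fully open), set as the call begins (left out, the last holds). The fingers move at their own pace and stop on an object; "force" is the grip in N (left out, the last holds). Time passes only in rows, so rows that repeat a pose let the fingers close. It gives the time, the measured TCP pose, the force, the opening and the grip force at its end, in the units of the state.
- telemetry.read_state(): the state, without advancing time (a new reading comes with each control period).
- eyes.camera(name): name is "scene" or "top" or "wrist"; returns a dict with "pixels" (400x640x3 uint8, red, green, blue), "fx", "fy", "cx", "cy" (pixels), "cam_to_world" (4x4, takes a point from camera to world coordinates); the wrist camera has in their place "T_tool_cam" (4x4, takes a point from camera to tool coordinates, whose origin is the TCP and whose axes are the flange's). Camera axes: x right, y up, looking along -z (the intrinsics and any distortion apply to the point x, -y, -z); pixel columns grow to the right and rows downward; lengths in mm; the calibration is good to about 2 mm. A picture is of the moment at which its call begins: read the wrist's pose just before it. There is no depth.
- manip.sign_off(): hands the job in; it is judged then, once.
The state is a dict: "clock": time; "joints": joint angles; "qd": joint speeds; "effort": joint torques, N m; "eef_pos": TCP position; "eef_rot": TCP orientation; "wrist_force": force on the tool from outside, world axes, zero at the start; "moment": the same for the moment, N m; "finger_gap": finger opening in mm; "finger_force": force on a finger pad.
Only numpy, scipy, OpenCV 4.12 (cv2) and the standard library are available. Lean on these libraries where they do the work, as an engineer would, in place of code of your own. Each camera call takes 0.05 s, during which the arm holds its last target. There are 200 camera calls.

## Working session

There is one attempt and no reset: what is moved stays moved. The work goes in short steps, Python scripts to look and compute and a tool call to move; the robot and the scene stay as the last step left them, time stands still between calls to the robot, and variables do not carry over. Pictures are saved under pics/ and viewed, at most 10 in all, crops included, and the job is handed in when it is done.

Besides the shell and the picture viewer there is one more tool, called after "Emit:" by a JSON object that holds its "name" and its "arguments". play_rows: Moves the arm, as the interface text tells. Its arguments: {"type":"object","properties":{"translation":{"type":"array","items":{"type":"array","items":{"type":"number"}}},"yaw":{"type":"array","items":{"type":"number"}},"hand":{"type":"number"},"force":{"type":"number"}},"required":["translation","yaw"]}

```bash
mkdir -p pics; cat > h.py <<'E'
import numpy as np, cv2
from cell import telemetry, eyes, manip
def snap(n,f):
    c=eyes.camera(n); cv2.imwrite(f'pics/{f}.png',cv2.cvtColor(c['pixels'],cv2.COLOR_RGB2BGR)); np.savez(f'pics/{f}.npz',**c); return c
def ray(c,u,v,z):
    T=np.array(c['cam_to_world']); d=T[:3,:3]@np.array([(u-c['cx'])/c['fx'],-(v-c['cy'])/c['fy'],-1]); o=T[:3,3]
    return o+d*(z-o[2])/d[2]
E
python3 - <<'E'
from h import *
s=telemetry.read_state(); print(s)
for n in('top','scene'):
    c=snap(n,n+'0'); print([k for k in c],c['fx'],c['cam_to_world'])
E
```

```text
{'clock': 0.0, 'joints': array([ 1.15741704e+00,  3.00462761e-01,  1.52159961e+00,  2.90848961e-05,
        1.32067133e+00, -6.66183329e-02]), 'qd': array([-0.00041678, -0.00019358,  0.00025214, -0.00098125, -0.0001781 ,
        0.00044934]), 'effort': array([-4.01498128e-04, -5.31813598e+01, -3.52725792e+01,  7.08052190e-02,
        2.45075324e-02, -1.44893720e-04]), 'eef_pos': array([186.81867507, 517.02032152, 204.88305867]), 'eef_rot': array([-3.14045601e+00, -1.04067662e-04,  2.79482443e+00]), 'wrist_force': array([-0.77707428, -0.28740957,  0.30774607]), 'moment': array([-0.00958253,  0.01063474, -0.00899241]), 'finger_force': 0.0, 'finger_gap': 93.8911819390884}
['pixels', 'fx', 'fy', 'cx', 'cy', 'cam_to_world'] 409.4959405229738 [[ 2.50549164e-02  9.90728706e-01 -1.33524835e-01  4.53281742e+02]
 [-9.99601619e-01  2.65644893e-02  9.53580752e-03  2.65945590e+01]
 [ 1.29944173e-02  1.33232723e-01  9.90999590e-01  1.04869030e+03]
 [ 0.00000000e+00  0.00000000e+00  0.00000000e+00  1.00000000e+00]]
['pixels', 'fx', 'fy', 'cx', 'cy', 'cam_to_world'] 483.7368815392838 [[ 7.56971875e-01 -5.23679430e-01  3.90836840e-01  9.77165251e+02]
 [ 6.53250284e-01  6.21154122e-01 -4.32933741e-01 -4.33866384e+02]
 [-1.60514196e-02  5.83032942e-01  8.12289936e-01  9.46405340e+02]
 [ 0.00000000e+00  0.00000000e+00  0.00000000e+00  1.00000000e+00]]
```

View pics/top0.png

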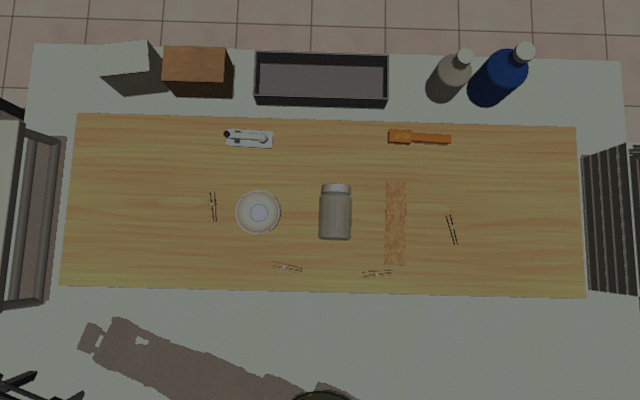

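View pics/scene0.png

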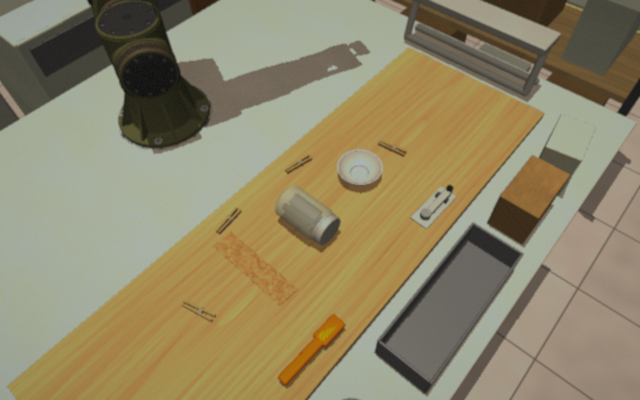

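The top view shows the jar at about (336,212) with its cap up (away from the robot). The strip is at about (396,223), to the right of the jar (−y). The dish is at (258,212), and one pin sits at (378,273) just below the strip's near end. In the scene view the cap face is at about (328,231). Next I'll measure positions.

```bash
cat > m.py <<'E'
from h import *
def strip(c):
    hsv=cv2.cvtColor(c['pixels'],cv2.COLOR_RGB2HSV); 
    return hsv
E
python3 - <<'E'
from h import *
c=dict(np.load('pics/top0.npz')); p=c['pixels']; hsv=cv2.cvtColor(p,cv2.COLOR_RGB2HSV)
for n,(u,v) in dict(strip=(396,223),wood=(365,212),jar=(336,215),cap=(336,188)).items():
    b=hsv[v-4:v+5,u-5:u+6].reshape(-1,3); print(n,np.percentile(b,[5,50,95],axis=0).tolist())
lab=cv2.GaussianBlur(cv2.cvtColor(p,cv2.COLOR_RGB2LAB),(5,5),0).astype(int)
print('row223 a,b',[(u,*lab[223,u]) for u in range(378,416,3)])
# not-wood mask: low saturation for jar
sat=cv2.GaussianBlur(hsv,(3,3),0)[...,1]
for v in (188,200,212,225,235): print(v,[int(x) for x in sat[v,312:362:1]])
print('col336',[int(x) for x in sat[176:248,336]])
cv2.imwrite('pics/crop0.png',cv2.resize(cv2.cvtColor(p[165:285,300:430],cv2.COLOR_RGB2BGR),None,fx=4.8,fy=4.8,interpolation=cv2.INTER_CUBIC))
E
```

```text
strip [[14.9, 114.0, 115.0], [17.0, 125.0, 120.0], [20.0, 133.1, 122.0]]
wood [[19.0, 99.0, 119.0], [21.0, 107.0, 121.0], [23.099999999999994, 112.0, 122.0]]
jar [[16.0, 19.0, 94.0], [22.0, 34.0, 102.0], [25.099999999999994, 43.0, 105.0]]
cap [[24.8, 8.0, 78.9], [53.0, 18.0, 125.0], [108.0, 25.099999999999994, 132.0]]
row223 a,b [(378, np.int64(111), np.int64(131), np.int64(150)), (381, np.int64(113), np.int64(130), np.int64(150)), (384, np.int64(110), np.int64(131), np.int64(150)), (387, np.int64(102), np.int64(135), np.int64(150)), (390, np.int64(100), np.int64(135), np.int64(150)), (393, np.int64(109), np.int64(132), np.int64(151)), (396, np.int64(107), np.int64(133), np.int64(151)), (399, np.int64(105), np.int64(135), np.int64(151)), (402, np.int64(104), np.int64(135), np.int64(151)), (405, np.int64(109), np.int64(132), np.int64(150)), (408, np.int64(115), np.int64(129), np.int64(150)), (411, np.int64(114), np.int64(129), np.int64(150)), (414, np.int64(114), np.int64(129), np.int64(150))]
188 [103, 103, 103, 103, 103, 103, 103, 105, 103, 82, 47, 30, 30, 31, 33, 33, 33, 33, 30, 25
[... 625 characters left out ...]
, 51, 49, 48, 45, 43, 41, 39, 37, 37, 37, 33, 26, 20, 21, 25, 29, 33, 37, 41, 43, 42, 42, 41, 43, 48, 52, 52, 52, 64, 88, 102, 104, 105, 106, 106, 106, 106, 107, 107, 107]
235 [107, 107, 107, 107, 105, 98, 81, 62, 53, 51, 50, 49, 50, 50, 48, 47, 45, 43, 41, 38, 34, 29, 24, 23, 26, 32, 37, 41, 43, 44, 44, 45, 45, 46, 48, 50, 52, 56, 68, 90, 103, 104, 104, 104, 103, 104, 104, 104, 104, 104]
col336 [107, 111, 111, 110, 110, 111, 88, 46, 21, 17, 16, 17, 18, 19, 17, 16, 17, 14, 11, 16, 27, 30, 28, 26, 27, 28, 27, 27, 27, 26, 26, 26, 26, 25, 25, 26, 26, 25, 25, 25, 25, 25, 26, 26, 27, 26, 25, 25, 25, 25, 25, 25, 24, 23, 21, 21, 23, 25, 26, 26, 33, 45, 59, 76, 93, 102, 106, 109, 111, 112, 113, 113]
```

View pics/crop0.png

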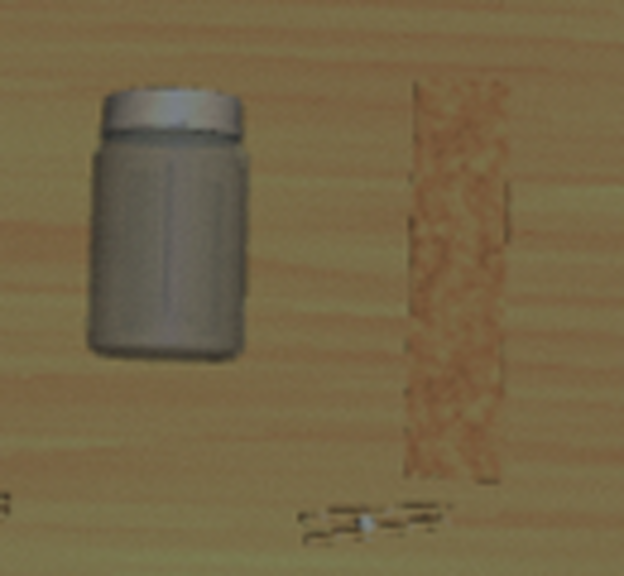

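The crop shows the strip's corners at (415,82), (509,82), (405,476) and (500,480). The jar body's edges are at x = 93/247 near the top and 88/243 near the bottom. The cap's far edge is at row 92 and the body base at row 357. The pin is at (375,520).

```bash
python3 - <<'E'
from h import *
c=dict(np.load('pics/top0.npz'))
P=lambda u,v,z: ray(c,300+(u+.5)/4.8-.5,165+(v+.5)/4.8-.5,z)[:2]
q=[P(*a,21) for a in((415,82),(509,82),(500,480),(405,476))]
print('strip corners',np.round(q,1)); 
m=lambda i,j:(q[i]+q[j])/2
ax=m(0,1)-m(2,3); print('len',np.linalg.norm(ax),'wid',np.linalg.norm(m(0,3)-m(1,2)),'centre',np.mean(q,0),'ang',np.degrees(np.arctan2(ax[1],ax[0])))
L=[P(93,150,60),P(88,345,60)];R=[P(247,150,60),P(243,345,60)]
a=(L[0]+R[0])/2;b=(L[1]+R[1])/2
print('jar top',a,'bot',b,'w',np.linalg.norm(L[0]-R[0]),np.linalg.norm(L[1]-R[1]),'ang',np.degrees(np.arctan2(*(a-b)[::-1])))
cap=P(174,90,78);print('capfar edge @z60..96',[P(174,90,z) for z in(60,96)],'base',[P(166,357,z) for z in(60,40)], 'shoulder',P(170,142,96))
print('pin',P(375,520,30))
s=dict(np.load('pics/scene0.npz'));print('scene cap ctr',ray(s,328,231,60))
print('base corner chk', ray(c,258,212,40))
w=eyes.camera('wrist');print(w['T_tool_cam'])
E
```

```text
strip corners [[ 638.7 -151.2]
 [ 640.1 -201.3]
 [ 430.8 -196. ]
 [ 431.7 -146.7]]
len 208.2068652856754 wid 49.686472201956 centre [ 535.31207871 -173.80857499] ang -1.3420339515007995
jar top [593.1862825  -19.85397576] bot [494.3977268  -19.58244435] w 78.3082437204793 77.77283135493283 ang -0.15748347172814844
capfar edge @z60..96 [array([624.15286662, -21.25372864]), array([617.93114029, -19.51148604])] base [array([488.41302369, -19.93551502]), array([489.1236867 , -20.87676172])] shoulder [592.04888108 -18.06370173]
pin [ 409.23152669 -129.93740119]
scene cap ctr [616.92431212 -22.73927767  60.        ]
base corner chk [550.64606529 168.66184505  40.        ]
[[-3.75186884e-04  9.59328510e-01  2.82291816e-01  8.37098977e+01]
 [ 9.99999815e-01  2.24483314e-04  5.66199803e-04  2.12847360e-01]
 [ 4.79801811e-04  2.82291976e-01 -9.59328416e-01 -1.79724816e+02]
 [ 0.00000000e+00  0.00000000e+00  0.00000000e+00  1.00000000e+00]]
```

Emit:
{"name": "play_rows", "arguments": {"translation": [[0.05, -0.05, 0], [0.1, -0.1, 0], [0.14, -0.15, 0], [0.18, -0.2, 0], [0.22, -0.25, 0], [0.26, -0.3, 0], [0.29, -0.35, 0], [0.32, -0.4, 0], [0.34, -0.45, 0], [0.351, -0.49, 0], [0.352, -0.522, -0.03], [0.352, -0.522, -0.05]], "yaw": [-0.11, -0.22, -0.33, -0.44, -0.55, -0.66, -0.77, -0.88, -0.99, -1.1, -1.2, -1.24], "hand": 0.42}}

```text
clock: 1.65
eef_pos: [538.6, -6.8, 154.0]
eef_rot: [-3.14, 0.0, 1.55]
wrist_force: [-1.3, 0.0, 0.8]
finger_gap: 39.6
finger_force: 0.0
```

Emit:
{"name": "play_rows", "arguments": {"translation": [[0, 0, -0.02], [0, 0, -0.04], [0, 0, -0.045], [0, 0, -0.045]], "yaw": [0, 0, 0, 0]}}

```text
clock: 2.15
eef_pos: [539.0, -4.7, 110.7]
eef_rot: [-3.141, -0.0, 1.555]
wrist_force: [-0.7, -0.1, 0.2]
finger_gap: 39.7
finger_force: 0.0
```

Emit:
{"name": "play_rows", "arguments": {"translation": [[0, -0.004, -0.006], [0, -0.004, -0.009], [0, -0.004, -0.01], [0, -0.004, -0.011], [0, -0.004, -0.011]], "yaw": [0, 0, 0, 0, 0]}}

```text
clock: 2.78
eef_pos: [539.0, -8.7, 99.7]
eef_rot: [3.141, 0.0, 1.555]
wrist_force: [-1.0, -0.3, 2.5]
finger_gap: 39.7
finger_force: 1.4
```

Emit:
{"name": "play_rows", "arguments": {"translation": [[0, 0, -0.0008], [0, -0.004, -0.001], [0, -0.012, -0.001], [0, -0.022, -0.001], [0, -0.032, -0.001], [0, -0.04, -0.001], [0, -0.046, -0.001], [0, -0.049, -0.001], [0, -0.05, -0.001], [0, -0.05, -0.001]], "yaw": [0, 0, 0, 0, 0, 0, 0, 0, 0, 0]}}

```text
clock: 4.03
eef_pos: [538.9, -59.0, 99.5]
eef_rot: [3.141, 0.0, 1.555]
wrist_force: [-6.1, -0.2, 13.7]
finger_gap: 39.6
finger_force: 6.9
```

```bash
python3 - <<'E'
from h import *
c=snap('top','top1'); cv2.imwrite('pics/crop1.png',cv2.resize(cv2.cvtColor(c['pixels'][150:290,270:430],cv2.COLOR_RGB2BGR),None,fx=4,fy=4,interpolation=cv2.INTER_CUBIC))
E
```

```text
(no output)
```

View pics/crop1.png

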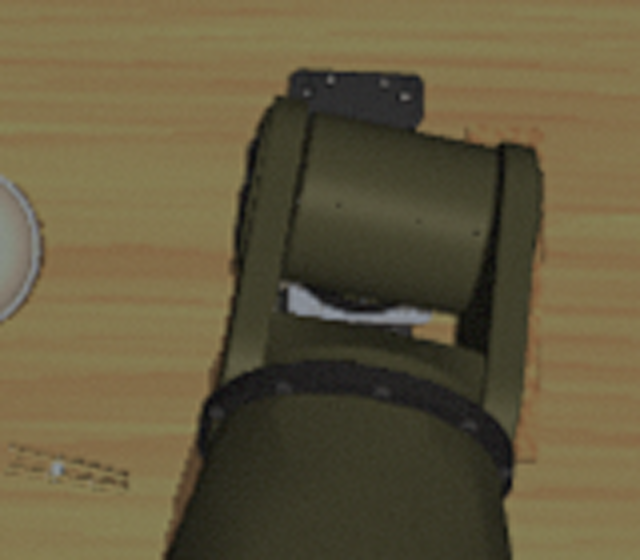

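The arm hides the jar in this view; only a sliver of it shows at (350,305). I'll do another stroke and then check from the scene camera.

Emit:
{"name": "play_rows", "arguments": {"translation": [[0, 0, 0.005], [0, 0, 0.014], [0, 0.026, 0.014], [0, 0.026, 0.005], [0, 0.026, 0.0], [0, 0.022, 0.0], [0, 0.012, 0], [0, 0.0, 0], [0, -0.012, 0], [0, -0.02, 0], [0, -0.025, 0], [0, -0.026, 0]], "yaw": [0, 0, 0, 0, 0, 0, 0, 0, 0, 0, 0, 0]}}

```text
clock: 5.58
eef_pos: [538.7, -86.1, 99.4]
eef_rot: [-3.141, 0.001, 1.554]
wrist_force: [-8.3, -0.7, 16.5]
finger_gap: 39.5
finger_force: 8.0
```

Emit:
{"name": "play_rows", "arguments": {"translation": [[0, 0, 0], [0, 0, 0.01], [0, 0.01, 0.03], [0, 0.026, 0.03], [0, 0.026, 0.03]], "yaw": [0, 0, 0, 0, 0]}}

```text
clock: 6.2
eef_pos: [538.7, -57.9, 127.7]
eef_rot: [-3.141, -0.0, 1.556]
wrist_force: [-0.2, -0.4, -0.0]
finger_gap: 39.0
finger_force: 0.0
```

```bash
python3 - <<'E'
from h import *
c=snap('scene','scene2'); cv2.imwrite('pics/crop2.png',cv2.resize(cv2.cvtColor(c['pixels'][140:330,170:400],cv2.COLOR_RGB2BGR),None,fx=3,fy=3,interpolation=cv2.INTER_CUBIC))
E
```

```text
(no output)
```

View pics/crop2.png

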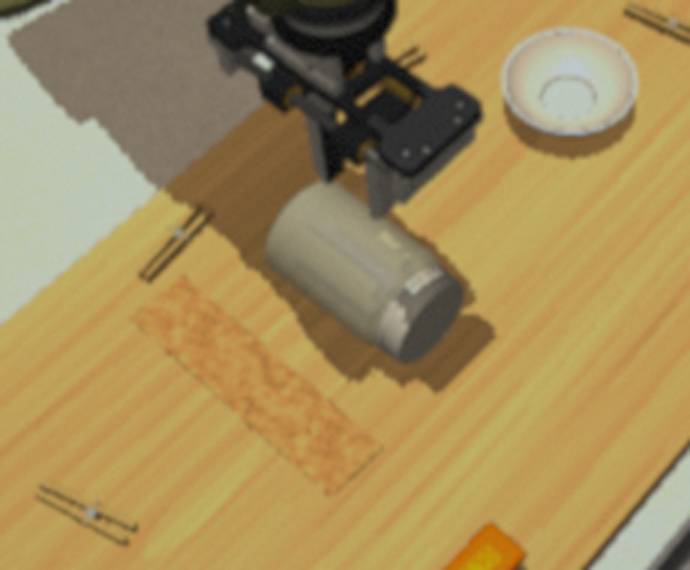

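The cap face centre is at about (434,318) in the crop. The jar looks upright and parallel to the strip, and everything else looks undisturbed.

```bash
python3 - <<'E'
from h import *
s=dict(np.load('pics/scene2.npz'));print(ray(s,170+434/3,140+318/3,60))
for u,v in((165,295),(355,472)): print('strip end',ray(s,170+u/3,140+v/3,21))
# body base: top edge outline (300,200), bottom edge
E
```

```text
[619.51110327 -68.99367038  60.        ]
strip end [ 438.30762321 -167.40418689   21.        ]
strip end [ 642.47819925 -178.63934364   21.        ]
```

Emit:
{"name": "play_rows", "arguments": {"translation": [[0, 0, -0.022], [0, 0, -0.03], [0, -0.004, -0.03], [0, -0.014, -0.03], [0, -0.026, -0.03], [0, -0.038, -0.03], [0, -0.047, -0.03], [0, -0.051, -0.03], [0, -0.052, -0.03], [0, -0.052, -0.03]], "yaw": [0, 0, 0, 0, 0, 0, 0, 0, 0, 0]}}

```text
clock: 7.5
eef_pos: [538.3, -111.5, 99.5]
eef_rot: [-3.14, 0.001, 1.555]
wrist_force: [-11.9, -1.4, 18.7]
finger_gap: 39.5
finger_force: 9.4
```

Emit:
{"name": "play_rows", "arguments": {"translation": [[0, 0, 0.005], [0, 0, 0.014], [0, 0.026, 0.014], [0, 0.026, 0.005], [0, 0.026, 0.0], [0, 0.022, 0.0], [0, 0.012, 0], [0, 0.0, 0], [0, -0.012, 0], [0, -0.02, 0], [0, -0.025, 0], [0, -0.026, 0]], "yaw": [0, 0, 0, 0, 0, 0, 0, 0, 0, 0, 0, 0]}}

```text
clock: 9.0
eef_pos: [538.7, -138.2, 99.5]
eef_rot: [-3.142, 0.001, 1.554]
wrist_force: [-7.6, -1.8, 16.3]
finger_gap: 39.8
finger_force: 8.4
```

Emit:
{"name": "play_rows", "arguments": {"translation": [[0, 0, 0], [0, 0, 0.01], [0, 0.01, 0.03], [0, 0.026, 0.03], [0, 0.026, 0.03]], "yaw": [0, 0, 0, 0, 0]}}

```text
clock: 9.62
eef_pos: [538.7, -109.9, 127.7]
eef_rot: [-3.141, -0.0, 1.556]
wrist_force: [0.1, 0.1, -0.2]
finger_gap: 39.7
finger_force: 0.0
```

```bash
python3 - <<'E'
from h import *
c=snap('scene','scene3'); cv2.imwrite('pics/crop3.png',cv2.resize(cv2.cvtColor(c['pixels'][140:330,170:400],cv2.COLOR_RGB2BGR),None,fx=3,fy=3,interpolation=cv2.INTER_CUBIC))
E
```

```text
(no output)
```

View pics/crop3.png

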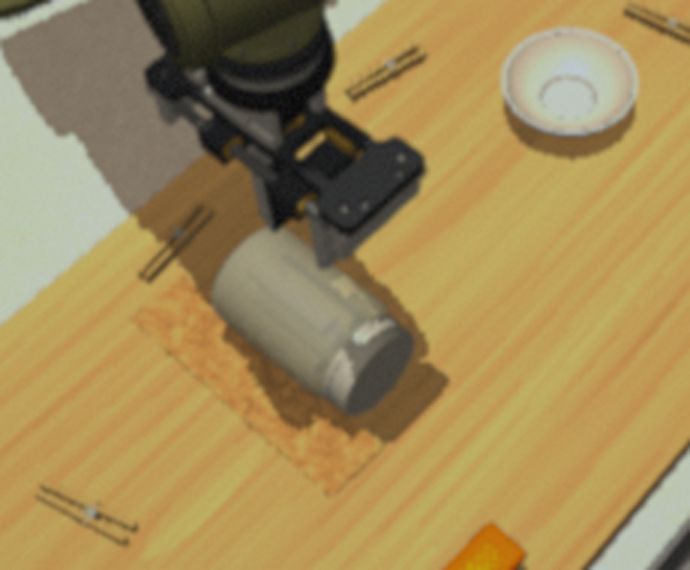

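The cap face centre is at about (383,370). The jar is at the strip's near edge and still straight.

```bash
python3 - <<'E'
from h import *
s=dict(np.load('pics/scene3.npz'));print(ray(s,170+383/3,140+370/3,60))
E
```

```text
[ 619.87316319 -122.28379884   60.        ]
```

Emit:
{"name": "play_rows", "arguments": {"translation": [[0, 0, -0.022], [0, 0, -0.03], [0, -0.004, -0.03], [0, -0.014, -0.03], [0, -0.026, -0.03], [0, -0.036, -0.0295], [0, -0.044, -0.0292], [0, -0.05, -0.029], [0, -0.052, -0.029], [0, -0.052, -0.029]], "yaw": [0, 0, 0, 0, 0, 0, 0, 0, 0, 0]}}

```text
clock: 10.92
eef_pos: [538.5, -163.4, 99.9]
eef_rot: [-3.141, 0.0, 1.554]
wrist_force: [-6.1, -0.4, 9.6]
finger_gap: 39.2
finger_force: 4.8
```

Emit:
{"name": "play_rows", "arguments": {"translation": [[0, 0, 0.005], [0, 0, 0.014], [0, 0.027, 0.014], [0, 0.027, 0.005], [0, 0.027, 0.0], [0, 0.023, 0.0], [0, 0.013, 0], [0, 0.002, 0], [0, -0.009, 0], [0, -0.017, 0], [0, -0.022, 0], [0, -0.023, 0]], "yaw": [0, 0, 0, 0, 0, 0, 0, 0, 0, 0, 0, 0]}}

```text
clock: 12.42
eef_pos: [538.6, -187.1, 99.9]
eef_rot: [-3.141, 0.0, 1.554]
wrist_force: [-5.2, 0.1, 8.9]
finger_gap: 40.0
finger_force: 5.0
```

Emit:
{"name": "play_rows", "arguments": {"translation": [[0, 0, 0], [0, 0, 0.005], [0, 0, 0.03], [0, 0.04, 0.07], [0, 0.1, 0.1], [0, 0.16, 0.1], [0, 0.22, 0.1], [0, 0.28, 0.1], [0, 0.28, 0.1], [0, 0.28, 0.1]], "yaw": [0, 0, 0, 0, 0, 0, 0, 0, 0, 0]}}

```text
clock: 13.68
eef_pos: [539.0, 93.6, 199.3]
eef_rot: [-3.141, 0.0, 1.555]
wrist_force: [-0.1, 0.1, 0.1]
finger_gap: 39.3
finger_force: 0.0
```

```bash
python3 - <<'E'
from h import *
c=snap('top','top4'); cv2.imwrite('pics/crop4.png',cv2.resize(cv2.cvtColor(c['pixels'][165:285,310:440],cv2.COLOR_RGB2BGR),None,fx=4.8,fy=4.8,interpolation=cv2.INTER_CUBIC))
E
```

```text
(no output)
```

View pics/crop4.png

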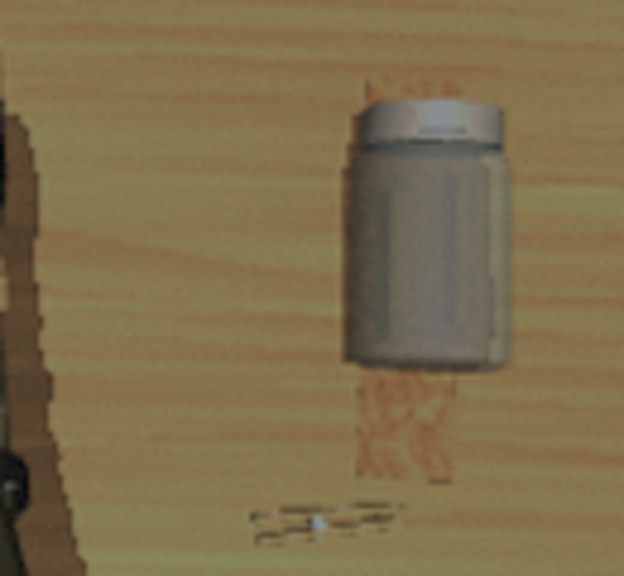

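The jar is now over the strip. Its body edges are at about x = 350/511 and its cap edges at 361/503. I'll compute the axis position.

```bash
python3 - <<'E'
from h import *
c=dict(np.load('pics/top4.npz'))
P=lambda u,v,z: ray(c,310+(u+.5)/4.8-.5,165+(v+.5)/4.8-.5,z)[:2]
for l,r,v in((361,503,120),(352,511,170),(348,511,345)):
    L,R=P(l,v,61),P(r,v,61);m=(L+R)/2;print(m,np.linalg.norm(L-R),'mid y',-173.8-.0234*(m[0]-535))
hs=cv2.GaussianBlur(cv2.cvtColor(c['pixels'],cv2.COLOR_RGB2HSV),(3,3),0)[...,1]
for v in (188,205,220,232):
    r=hs[v].astype(int); k=np.where(r[370:425]<80)[0]+370
    L,R=ray(c,k[0]-.5,v,61),ray(c,k[-1]+.5,v,61);m=(L+R)/2;print(v,m[:2],L[1]-R[1],m[1]-(-173.8-.0234*(m[0]-535)))
E
```

```text
[ 612.73518291 -177.56273618] 72.58275825827647 mid y -175.61900328003202
[ 587.01532645 -177.2876622 ] 80.99245774361306 mid y -175.01715863898264
[ 498.36516814 -176.19976158] 82.04127071303768 mid y -172.94274493458903
188 [ 616.7370772  -178.53724788] 71.16495315458968 -2.8246002778960815
205 [ 574.81907353 -178.49620874] 80.52863895687867 -3.76444241852721
220 [ 538.18754815 -177.2407105 ] 77.70305789184047 -3.3661218692911063
232 [ 509.13456823 -176.00555746] 79.81569792359934 -2.810808562932209
```

```bash
python3 -c "
from h import *
print(manip.sign_off())"
```

```text
the job is handed in; nothing more can be done
None
```

I rolled the jar onto the cork strip in six strokes from above and handed the job in. By the last image its axis is about 3 mm off the strip's midline and parallel to it, the arm is clear, and nothing else looked disturbed; no verdict was returned.

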